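# Slide the work stop home under the retaining lips

## Task

Pick up the loose steel work stop, set its foot down on the open front part of the drilling fixture's bed, and slide it lengthwise under the two retaining lips until the foot is fully home, with the sprung pad at the end of the pocket pressed right in and the foot solid against it. Feel for the end and press gently: the fixture must not be forced. Let go with the stop standing there, and leave the tape measure and the pliers where they lie.

Things in the scene. Friction and masses are not known exactly. Their poses are not given: they have to be found in the camera images.
- work_stop: Loose bare-steel work stop, 0.32 to 0.59 kg: a flat foot plate 76 mm long (its x) x 50 mm wide (its y) x 10 mm thick with a square post 22 x 22 mm standing in its middle, 72 mm high in all. Origin at the centre of the foot's underside, z up. Either end may go first into the pocket.
- work_stop_grip (a point): Centre of the work stop's post, 48 mm above the foot's underside; axes as the work stop. Grip the post at this height, on any two opposite sides, so that the fingertips pass above the fixture's lips, whose top is 20.5 mm above the underside of a foot lying on the bed.
- fixture: Drilling fixture, fixed to the bench: grey bed 227 x 100 x 12 mm, a steel undercut pocket on one half. Origin at the bed's underside below the middle of the pocket's mouth; x points into the pocket, z up. Bed from x = -105 to +122 mm. Two lips 8 mm thick, top 32.5 mm above the bench, overhang the pocket and leave a 31 mm slot for the post; from x = 64 mm a bridge closes the slot.
- pocket_mouth (a point): Middle of the pocket's mouth on the bed's top, 12 mm above the fixture's origin, axes as the fixture. From here inward the pocket is 53 mm wide and 12.5 mm high above the bed (the foot has 1.5 mm of play each side, 2.5 mm above). Guides flare the mouth to 65 mm wide at x = -13 mm.
- bed_front (a point): Middle of the open front part of the bed, on its top surface, 56 mm before the pocket's mouth; axes as the fixture. The foot, centred here and turned along x, lies clear of lips and guides.
- pocket_end (a point): Nominal middle of the pocket's end region on the bed's top, 67 mm inside the mouth; axes as the fixture. The end pad's true place is not measured: its rest face lies -13 to +13 mm from here along x, different each time. Fully home, the foot's leading edge is -7 to +19 mm from here, so the work stop's centre is 22 to 48 mm inside the mouth.
- pad (a joint): How far the dark steel end pad, at the end under the lips and bridge, is pushed in (m): 0 at rest, 0.006 at its hard stop = fully home (0.004 is needed). A weak spring (0.4 to 1 N) returns it; at the hard stop resistance rises as at a wall. Friction on the bed keeps it in after release. About 5 N of push is plenty; over 18 N of contact force between them, once the foot is under the lips, counts as forcing.
- tape_measure: Bystander: yellow pocket tape measure, 34 x 80 x 59 mm, standing on the bench; origin at the centre of its underside. Leave it alone.
- pliers_red: Bystander: combination pliers with red handles, 172 x 57 x 13 mm, lying on the bench beyond the fixture; origin at the centre of the underside. Leave them alone.
Things that resemble listed ones, but are neither listed nor needed, are in the scene too. Several things have the shape of the work_stop; the one meant has the colours described above.

How it is judged:
By the outcome, as a careful person would: the job done as asked, in the order asked, and still so for the second after the job is handed in, with the robot touching nothing.
It also fails if it takes over 48 s, if anything falls off the work surface, if the arm or the gripper's body presses on something with over 40 N, if the wrist force passes 120 N, or if a joint passes its speed limit or range.

## Robot

A 6-joint arm with a two-finger parallel gripper is mounted at the origin on a cart in front of the work surface, level with it; the furniture and walls round the work are solid. World frame = base frame: x ahead of the robot, y to its left, z up, the work surface at z = 0. Lengths are in m, angles in rad, forces in N, time in s.
With the tool pointing down it reaches from about 0.375 to 0.825 m from the base axis. Payload 5.5 kg.
Tool frame: the origin (TCP) lies between the finger pads; the fingertips stand ctrl.tip_reach ahead of it and the grasp point (between the pads) lies 6 mm ahead of it (ctrl.tip_reach is the distance from the TCP to the fingertips, in m); z points along the fingers, y is the line along which they close (so a half turn about z gives the same grasp; the last joint's range is limited). The gripper opens to 85 mm and grips with 20 to 120 N. Pads are 22 mm wide; open, the fingers measure 114 mm over their backs; the gripper's body (76 mm by 85 mm) begins 54 mm behind the grasp point. The pads swing forward as they close: fully open they stand 13 mm farther back than shut.
Start: joints at [0, 0.314, -0.047, 1.21, 0, 1.571], TCP at [0.6, -0, 0.256] pointing down, gripper open.
Joint ranges: [-2.67, 2.67], [-0.69, 1.73], [-1.03, 1.25], [-2.08, 2.16], [-1.42, 1.45], [-3.14, 3.14]. Speed limits (rad/s): [2.39, 2.39, 3.01, 3.14, 3.14, 3.14].

## Interface

Orientations are given as a unit quaternion [w, x, y, z].
In Python, from station import status, eyes, job, ctrl gives the robot as it stands. The module is installed in compiled form; this text tells all that it offers.
- The arm moves only by the tool play_rows, never from a script. Its argument "plan" is a list of rows, each a list of 7 numbers: the shift along the tool's x, y, z in mm, then the turn, a rotation vector about the tool's x, y, z in rad, then the closure in counts, from 0 (fully open) to 255 (shut). A call has exactly 10 rows; each row is the pose to reach, as a shift and turn from the pose commanded when the call began, along the tool's axes at that moment; what a row does not reach only later rows make up. A row lasts 1/10 s, in which the tool goes at most 50 mm and 8.59 degrees, less where a joint would pass 70% of its speed; a pose out of reach is approached as far as the arm can. A call with a gripper value outside its range is refused whole. The fingers move at their own pace and stop on an object; "grip_force" is the grip in N (left out, the last holds). Time passes only in rows, so rows that repeat a pose let the fingers close, or fill a call up. It gives the time, the measured TCP pose, the force, the opening and the grip force at its end, in the units of the state.
- status.sense(): the state, without advancing time (a new reading comes with each control period).
- eyes.read_camera(name): name is "scene" or "side" or "wrist"; returns a dict with "frame" (384x512x3 uint8, blue, green, red), "depth" (384x512 float32, m along the optical axis (not along the pixel's ray), 0 where there is no reading), "fx", "fy", "cx", "cy" (pixels), "R" (3x3) and "t" (3): a world point X has camera coordinates R X + t; the wrist camera has in their place "mount" (4x4, takes a point from camera to tool coordinates, whose origin is the TCP and whose axes are the flange's). Camera axes: x right, y down, z forward; pixel columns grow to the right and rows downward; lengths in m; the calibration is good to about 2 mm. A picture is of the moment at which its call begins: read the wrist's pose just before it.
- job.job_done(): hands the job in; it is judged then, once.
The state is a dict: "time": time; "qpos": joint angles; "joint_velocities": joint speeds; "joint_torque": joint torques, N m; "eef_pos": TCP position; "eef_rot": TCP orientation; "contact_force": force on the tool from outside, world axes, zero at the start; "wrist_torque": the same for the moment, N m; "opening": finger opening in m; "gripper_force": force on a finger pad.
Only numpy, scipy, OpenCV 4.12 (cv2) and the standard library are available. Lean on these libraries where they do the work, as an engineer would, in place of code of your own. Each camera call takes 0.05 s, during which the arm holds its last target. There are 200 camera calls.

## Working session

There is one attempt and no reset: what is moved stays moved. The work goes in short steps, Python scripts to look and compute and a tool call to move; the robot and the scene stay as the last step left them, time stands still between calls to the robot, and variables do not carry over. Pictures are saved under pics/ and viewed, at most 10 in all, crops included, and the job is handed in when it is done.

Besides the shell and the picture viewer there is one more tool, called as name(argument=value, ...), one argument or row to a line, values as JSON. play_rows: Moves the arm, as the interface text tells. Its arguments: {"type":"object","properties":{"plan":{"type":"array"},"grip_force":{"type":"number"}},"required":["plan"]}

```bash
mkdir -p pics
cat > h.py <<'E'
import numpy as np, cv2
from station import status, eyes, job, ctrl
from scipy.spatial.transform import Rotation as Ro
def cam(name):
    s=status.sense(); c=eyes.read_camera(name)
    if name=="wrist":
        w,x,y,z=s["eef_rot"]; Rt=Ro.from_quat([x,y,z,w]).as_matrix()
        M=np.array(c["mount"]); Rc=Rt@M[:3,:3]; p=Rt@M[:3,3]+np.array(s["eef_pos"])
    else:
        Rc=np.array(c["R"]).T; p=-Rc@np.array(c["t"])
    c["Rc"]=Rc; c["p"]=p; return c
def ray(c,u,v,z):
    d=c["Rc"]@np.array([(u-c["cx"])/c["fx"],(v-c["cy"])/c["fy"],1.]); return c["p"]+d*(z-c["p"][2])/d[2]
def cloud(c):
    v,u=np.mgrid[:384,:512]; Z=c["depth"]
    P=np.stack([(u-c["cx"])/c["fx"]*Z,(v-c["cy"])/c["fy"]*Z,Z],-1)
    return P@c["Rc"].T+c["p"]
E
python3 - <<'E'
from h import *
s=status.sense(); print({k:np.round(v,3) for k,v in s.items()},ctrl.tip_reach)
for n in("scene","side","wrist"):
    c=cam(n); np.savez(f"{n}0.npz",**c); cv2.imwrite(f"pics/{n}0.png",c["frame"]); print(n,c["p"],c["Rc"].round(2).tolist())
a=cv2.imread("pics/scene0.png"); cv2.imwrite("pics/s0.png",cv2.resize(a,(800,600)))
a=cv2.imread("pics/side0.png"); cv2.imwrite("pics/d0.png",cv2.resize(a,(800,600)))
E
```

```text
{'time': np.float64(0.0), 'qpos': array([ 0.   ,  0.314, -0.048,  1.21 ,  0.   ,  1.571]), 'joint_velocities': array([ 0.002, -0.   ,  0.001, -0.001, -0.   ,  0.   ]), 'joint_torque': array([ 2.0000e-03, -5.3959e+01,  3.3975e+01,  1.9000e-02,  0.0000e+00,
        0.0000e+00]), 'eef_pos': array([0.599, 0.   , 0.255]), 'eef_rot': array([-0.001,  0.707,  0.707, -0.001]), 'contact_force': array([ 0.053,  0.27 , -0.608]), 'wrist_torque': array([-0.041,  0.022, -0.027]), 'gripper_force': np.float64(0.0), 'opening': np.float64(0.085)} 0.025
scene [-0.35232244 -0.9074754   1.09314122] [[0.73, -0.44, 0.53], [-0.69, -0.46, 0.57], [-0.01, -0.77, -0.63]]
side [0.15024753 0.82729985 0.65198604] [[-0.92, -0.24, 0.3], [-0.38, 0.52, -0.77], [0.02, -0.82, -0.57]]
wrist [0.59864563 0.07635411 0.37392823] [[1.0, 0.0, -0.0], [0.0, -0.95, -0.3], [-0.0, 0.3, -0.95]]
```

View pics/s0.png

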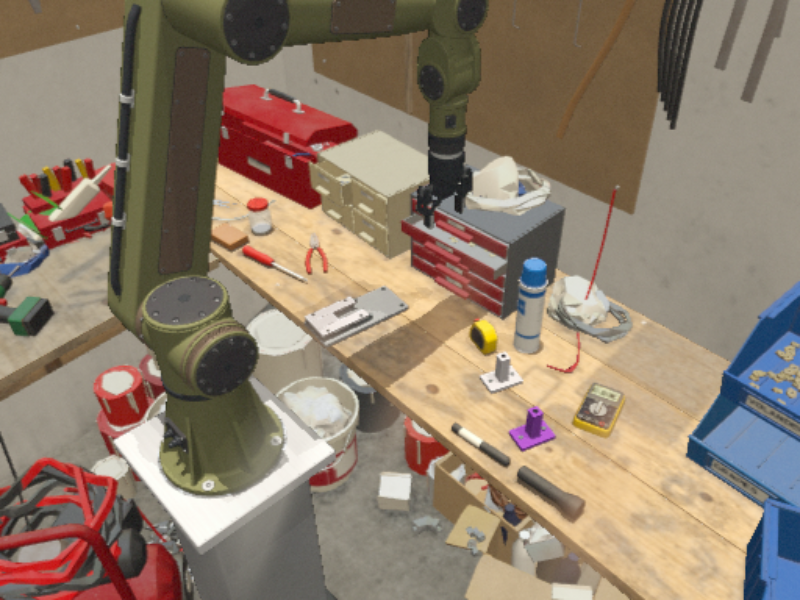

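View pics/d0.png

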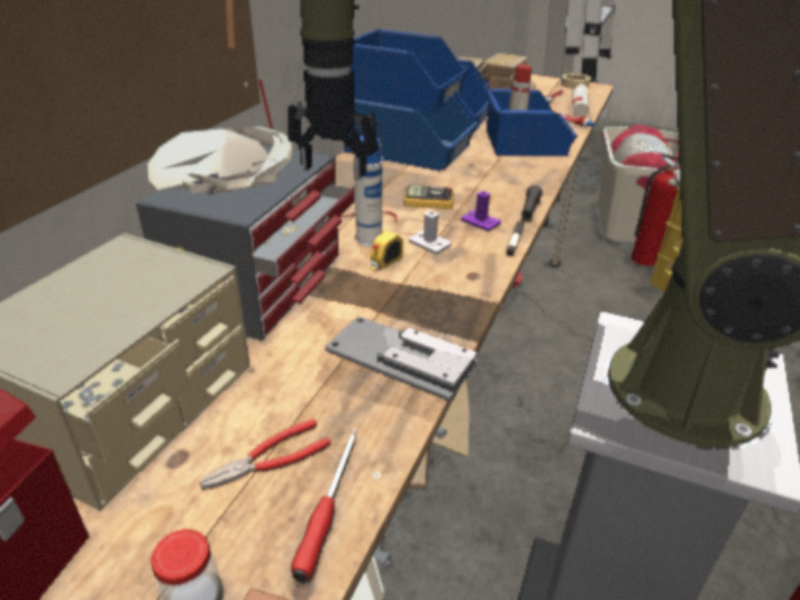

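Both views show two stop-shaped things. The bare-steel one is at scene (502,372) and side (432,232). A purple one is at scene (533,428) and side (483,212). The steel one fits the description. The fixture is at scene (357,314), with its pocket on the half nearer the robot.

Run:
```python
from h import *
c=dict(np.load("scene0.npz")); d=dict(np.load("side0.npz"))
def rect(P,m):
    r=cv2.minAreaRect((P[m][:,:2]*1000).astype(np.float32)); return np.round(r[0],1),np.round(r[1],1),round(r[2],1),m.sum(),np.round(cv2.boxPoints(r)).tolist()
for n,c,k in(("scene",c,.64),("side",d,.64)):
    P=cloud(c); c=dict(c)
    pts={"scene":[(502,360),(502,382),(533,428),(340,312),(385,302),(484,337)],"side":[(432,222),(430,244),(483,215),(430,362),(355,340),(387,250)]}[n]
    for u,v in pts: print(n,(u,v),P[int(v*k),int(u*k)].round(3),c["frame"][int(v*k),int(u*k)])
    x,y,z=P[...,0],P[...,1],P[...,2]
    if n=="scene": q=P[int(382*k),int(502*k)]; f=P[int(302*k),int(385*k)]
    hsv=cv2.cvtColor(c["frame"],cv2.COLOR_BGR2HSV); gray=hsv[...,1]<60
    near=np.hypot(x-q[0],y-q[1])<.09
    print("foot",rect(P,near&(z>.005)&(z<.016)&gray)); print("post",rect(P,near&(z>.03)&(z<.08)&gray))
    nf=np.hypot(x-f[0],y-f[1])<.25
    nf&=np.hypot(x-q[0],y-q[1])>.12
    print("bed",rect(P,nf&(z>.008)&(z<.016)&gray)); print("lips",rect(P,nf&(z>.025)&(z<.04)&gray))
a=cv2.imread("pics/scene0.png"); b=cv2.imread("pics/side0.png")
cv2.imwrite("pics/crop0.png",np.vstack([cv2.resize(a[170:290,190:360],(800,300),interpolation=2),cv2.resize(b[110:260,200:330],(800,300),interpolation=2)]) if 0 else np.hstack([cv2.resize(a[170:290,190:360],(400,282),interpolation=2),cv2.resize(b[110:260,200:330],(400,282),interpolation=2)]))
```

```text
scene (502, 360) [ 0.509 -0.261  0.069] [239 244 247]
scene (502, 382) [ 0.513 -0.264  0.006] [129 135 143]
scene (533, 428) [ 0.435 -0.405  0.044] [112  48  95]
scene (340, 312) [0.409 0.143 0.012] [ 96 105 118]
scene (385, 302) [0.504 0.091 0.017] [173 181 183]
scene (484, 337) [ 0.553 -0.172  0.049] [ 28 127 155]
foot (array([ 516.1, -258.5]), array([53.8, 77.6]), 70.3, np.int64(215), [[471.0, -271.0], [544.0, -297.0], [562.0, -246.0], [489.0, -220.0]])
post (array([ 516.6, -259.6]), array([26. , 26.8]), 72.5, np.int64(115), [[500.0, -268.0], [525.0, -276.0], [533.0, -251.0], [508.0, -243.0]])
bed (array([539.4,  95.2]), array([268.5, 437.2]), 59.0, np.int64(612), [[283.0, 93.0], [658.0, -132.0], [796.0, 98.0], [421.0, 323.0]])
lips (array([539.5,  51.3]), array([382.7, 383. ]), 24.7, np.int64(517), [[286.0, 146.0], [445.0, -203.0], [793.0, -43.0], [634.0, 305.0]])
side (432, 222) [ 0.508 -0.246  0.059] [105 104 111]
side (430, 244) [ 0.506 -0.238  0.012] [210 212 220]
side (483, 215) [ 0.436 -0.384  0.028] [82 32 68]
side (430, 362) [0.37  0.136 0.034] [211 212 221]
side (355, 340) [0.509 0.112 0.014] [161 163 165]
side (387, 250) [ 0.56  -0.134  0.039] [37 56 69]
foot (array([ 513.8, -256.4]), array([53.6, 79.8]), 70.8, np.int64(173), [[467.0, -269.0], [543.0, -295.0], [560.0, -244.0], [485.0, -218.0]])
post (array([ 513. , -255.5]), array([25.2, 23.9]), 73.2, np.int64(125), [[498.0, -264.0], [521.0, -271.0], [528.0, -247.0], [505.0, -240.0]])
bed (array([507.5,  96.4]), array([300.4, 392.3]), 59.2, np.int64(1409), [[262.0, 68.0], [599.0, -133.0], [753.0, 125.0], [416.0, 326.0]])
lips (array([549.6, 120.2]), array([380.9, 387.9]), 45.5, np.int64(1209), [[278.0, 120.0], [554.0, -152.0], [821.0, 120.0], [545.0, 392.0]])
```

View pics/crop0.png

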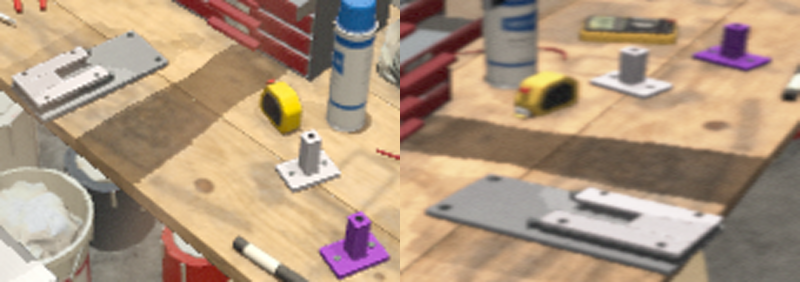

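The enlarged crop confirms it: the bare-steel stop stands by the tape measure and the purple one is the decoy. The pocket's slot opens towards the bed's far half. Next I measure the fixture.

Run:
```python
from h import *
for n,seeds in(("scene",[(385,302)]),("side",[(355,340)])):
    c=dict(np.load(n+"0.npz")); P=cloud(c); x,y,z=np.moveaxis(P,-1,0)
    box=(x>.3)&(x<.62)&(y>.02)&(y<.22)
    hsv=cv2.cvtColor(c["frame"],cv2.COLOR_BGR2HSV)
    g=(hsv[...,1]<50)&box
    nl,L,st,ce=cv2.connectedComponentsWithStats((g&(z>.006)&(z<.045)).astype(np.uint8))
    l=L[int(seeds[0][1]*.64),int(seeds[0][0]*.64)]; m=L==l
    for nm,mm in(("all",m),("lips",m&(z>.026))):
        r=cv2.minAreaRect((P[mm][:,:2]*1000).astype(np.float32)); print(n,nm,np.round(r[0]),np.round(r[1]),round(r[2],1),mm.sum(),np.round(cv2.boxPoints(r)).tolist(),np.percentile(P[mm][:,2],[5,50,95]).round(4))
```

```text
scene all [432. 109.] [106. 228.] 83.5 1196 [[312.0, 69.0], [539.0, 43.0], [551.0, 148.0], [324.0, 174.0]] [0.0087 0.0159 0.0357]
scene lips [384. 114.] [ 91. 131.] 83.3 472 [[314.0, 76.0], [444.0, 61.0], [455.0, 152.0], [324.0, 167.0]] [0.0276 0.0327 0.0371]
side all [429. 111.] [106. 226.] 82.6 2634 [[310.0, 73.0], [534.0, 44.0], [547.0, 149.0], [324.0, 178.0]] [0.0101 0.0152 0.0348]
side lips [383. 117.] [ 85. 133.] 82.5 1044 [[311.0, 83.0], [443.0, 66.0], [454.0, 151.0], [323.0, 168.0]] [0.0278 0.0335 0.0355]
```

Run:
```python
from h import *
for n in("scene","side"):
    c=dict(np.load(n+"0.npz")); P=cloud(c); x,y,z=np.moveaxis(P,-1,0)
    for nm,m in(("tall",(x>.4)&(x<.75)&(y>-.34)&(y<-.1)&(z>.085)&(z<.22)),("tape",(x>.5)&(x<.62)&(y>-.21)&(y<-.08)&(z>.015)&(z<.07))):
        print(n,nm,m.sum(),[np.percentile(P[m][:,i],[2,50,98]).round(3).tolist() for i in range(3)])
```

```text
scene tall 1372 [[0.613, 0.656, 0.744], [-0.249, -0.134, -0.103], [0.09, 0.163, 0.218]]
scene tape 264 [[0.549, 0.563, 0.619], [-0.207, -0.17, -0.126], [0.016, 0.045, 0.062]]
side tall 894 [[0.61, 0.635, 0.728], [-0.225, -0.194, -0.103], [0.089, 0.149, 0.217]]
side tape 364 [[0.547, 0.565, 0.618], [-0.209, -0.145, -0.119], [0.016, 0.041, 0.062]]
```

play_rows(
  plan=[
    [0,-40,0,0,0,0.1,0],
    [-20,-84,0,0,0,0.2,0],
    [-65,-84,0,0,0,0.3,0],
    [-110,-84,0,0,0,0.34,0],
    [-155,-84,0,0,0,0.34,0],
    [-200,-84,0,0,0,0.34,0],
    [-240,-84,30,0,0,0.34,0],
    [-257,-84,60,0,0,0.34,0],
    [-257,-84,80,0,0,0.34,0],
    [-257,-84,80,0,0,0.34,0],
  ],
  grip_force=40,
)

```text
time: 1.15
eef_pos: [0.5135, -0.2566, 0.1728]
eef_rot: [-0.003, 0.817, 0.577, -0.001]
contact_force: [-0.2, 0.1, 0.2]
opening: 0.0855
gripper_force: 0.0
```

Run:
```python
from h import *
s=status.sense(); print(s["eef_pos"],s["eef_rot"],s["contact_force"])
c=cam("wrist"); cv2.imwrite("pics/w1.png",c["frame"]); P=cloud(c); x,y,z=np.moveaxis(P,-1,0)
hsv=cv2.cvtColor(c["frame"],cv2.COLOR_BGR2HSV)
near=(np.hypot(x-.515,y+.257)<.06)
for nm,m in(("foot",near&(z>.005)&(z<.014)&(hsv[...,1]<60)),("post",near&(z>.064)&(z<.08))):
    if m.sum()<20: print(nm,m.sum());continue
    r=cv2.minAreaRect((P[m][:,:2]*1000).astype(np.float32)); print(nm,m.sum(),r,np.percentile(P[m][:,2],[5,50,95]))
```

```text
[ 0.51349079 -0.2566264   0.17279212] [-0.00289006  0.81695794  0.57668808 -0.00149382] [-0.22342185  0.13805355  0.21383129]
foot 3438 ((514.9127807617188, -256.365234375), (49.553688049316406, 75.74674987792969), 70.74893951416016) [0.00956932 0.0109282  0.01240614]
post 951 ((514.9716186523438, -256.5903625488281), (22.769428253173828, 21.315383911132812), 70.51593017578125) [0.0679434  0.07279626 0.07393979]
```

View pics/w1.png

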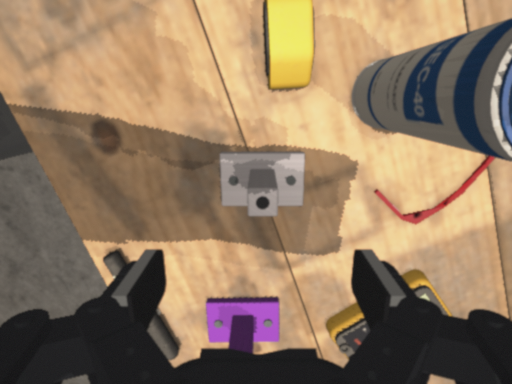

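The wrist view has the steel stop at (262,180), square to the fingers, with the tape (290,45) and the can clear of them. I go down and grip.

play_rows(
  plan=[
    [0,1,30,0,0,0,0],
    [0,1,60,0,0,0,0],
    [0,1,90,0,0,0,0],
    [0,1,110,0,0,0,0],
    [0,1,119,0,0,0,0],
    [0,1,119,0,0,0,60],
    [0,1,119,0,0,0,140],
    [0,1,119,0,0,0,230],
    [0,1,119,0,0,0,255],
    [0,1,119,0,0,0,255],
  ],
  grip_force=40,
)

```text
time: 2.2
eef_pos: [0.5175, -0.2576, 0.0585]
eef_rot: [0.001, 0.817, 0.577, 0.0]
contact_force: [-2.2, 1.0, 7.0]
opening: 0.0214
gripper_force: 41.7
```

play_rows(
  plan=[
    [0,0,0,0,0,0,255],
    [0,0,0,0,0,0,255],
    [0,0,0,0,0,0,255],
    [0,0,-10,0,0,0,255],
    [0,0,-30,0,0,0,255],
    [0,0,-50,0,0,0,255],
    [0,0,-70,0,0,0,255],
    [0,0,-80,0,0,0,255],
    [0,0,-80,0,0,0,255],
    [0,0,-80,0,0,0,255],
  ],
)

```text
time: 3.2
eef_pos: [0.5165, -0.2571, 0.1366]
eef_rot: [-0.0, 0.817, 0.577, -0.0]
contact_force: [0.3, 0.2, -4.8]
opening: 0.0217
gripper_force: 40.4
```

Run:
```python
from h import *
s=status.sense(); p=s["eef_pos"];print(p,s["eef_rot"],s["contact_force"],s["opening"])
w,x,y,z=s["eef_rot"];R=Ro.from_quat([x,y,z,w]).as_matrix();print(R.round(3).tolist())
for a in (7,6.5,7.5):
    d=np.array([-np.cos(np.radians(a)),np.sin(np.radians(a)),0])
    m=np.array([.431,.110,0])-.0085*d
    print(a,m,"bedfront",m-.056*d)
t=np.array([.495,.102,p[2]])
print("tool shift mm",R.T@(t-p)*1000)
```

```text
[ 0.51649015 -0.25710303  0.13664142] [-4.18944938e-04  8.16541359e-01  5.77286749e-01 -2.07602814e-04] [ 0.30973488  0.19693782 -4.83556021] 0.02170385281781958
[[0.333, 0.943, -0.001], [0.943, -0.333, 0.0], [0.0, -0.001, -1.0]]
7 [0.43943664 0.10896411 0.        ] bedfront [0.49501923 0.10213943 0.        ]
6.5 [0.43944536 0.10903777 0.        ] bedfront [0.49508538 0.10269839 0.        ]
7.5 [0.43942728 0.10889053 0.        ] bedfront [0.49494819 0.10158106 0.        ]
tool shift mm [ 3.31380427e+02 -1.40013548e+02  1.77294474e-01]
```

play_rows(
  plan=[
    [30,-13,0,0,0,0,255],
    [75,-32,0,0,0,0,255],
    [120,-51,0,0,0,-0.05,255],
    [165,-70,0,0,0,-0.1,255],
    [210,-89,0,0,0,-0.15,255],
    [255,-108,0,0,0,-0.2,255],
    [295,-125,0,0,0,-0.22,255],
    [320,-135,0,0,0,-0.22,255],
    [331,-140,0,0,0,-0.22,255],
    [331,-140,0,0,0,-0.22,255],
  ],
)

```text
time: 4.2
eef_pos: [0.4945, 0.1025, 0.1363]
eef_rot: [-0.0, 0.747, 0.664, -0.001]
contact_force: [-0.7, -0.2, -5.4]
opening: 0.0214
gripper_force: 40.6
```

```bash
cat > look.py <<'E'
from h import *
import sys
s=status.sense(); print(s["eef_pos"],s["eef_rot"],s["contact_force"])
w,x,y,z=s["eef_rot"];R=Ro.from_quat([x,y,z,w]).as_matrix();print("tool y yaw deg",np.degrees(np.arctan2(R[1,1],R[0,1])),"tilt",R[:,2].round(4))
for n in ("wrist","side","scene"):
    c=cam(n); cv2.imwrite(f"pics/{n}_{sys.argv[1]}.png",c["frame"]); np.savez(f"{n}_{sys.argv[1]}.npz",**c)
E
python3 look.py a
```

```text
[0.49445488 0.10246338 0.13629344] [-4.34483876e-04  7.47410899e-01  6.64361447e-01 -7.91289619e-04] [-0.65923383 -0.1629868  -5.37723758]
tool y yaw deg -6.7332759649810034 tilt [-1.8e-03 -4.0e-04 -1.0e+00]
```

View pics/wrist_a.png

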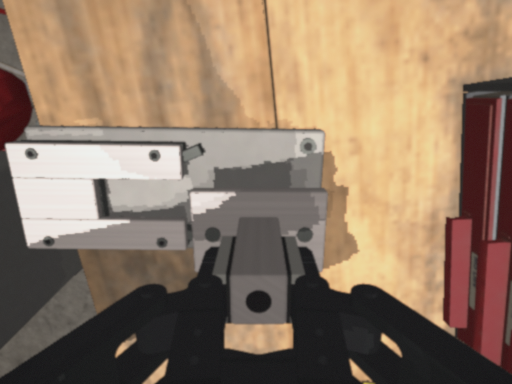

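The wrist view shows the foot held at (258,220) over the bed, and the lips at left from (8,145) to (188,248) with the slot between. I now measure the slot and the foot.

Run:
```python
from h import *
c=dict(np.load("wrist_a.npz")); P=cloud(c); x,y,z=np.moveaxis(P,-1,0)
def rc(nm,m):
    r=cv2.minAreaRect((P[m][:,:2]*1000).astype(np.float32)); print(nm,m.sum(),np.round(r[0],1),np.round(r[1],1),round(r[2],2),np.percentile(P[m][:,2],[5,50,95]).round(4))
u=np.arange(512)[None]+0*z; v=np.arange(384)[:,None]+0*z
lip=(z>.027)&(z<.04)&(u<210)&(v>120)&(v<260)
rc("lips",lip)
foot=(z>.06)&(z<.10)&(u>185)&(u<335)&(v>180)&(v<250); rc("foot",foot)
# lips' rows: project lip pixels onto plane z=.0325 and get slot edges in fixture frame
a=np.radians(7); d=np.array([-np.cos(a),np.sin(a)]); n=np.array([-np.sin(a),-np.cos(a)])
g=lambda uu,vv,zz:ray(c,uu,vv,zz)[:2]
M=np.array([.4394,.109])
hs=[]
for col in range(112,180,8):
    k=np.where(lip[:,col])[0]; gaps=np.where(np.diff(k)>5)[0]
    if len(gaps)!=1: continue
    i=gaps[0]
    e=[g(col,k[j]+o,.0325) for j,o in((0,-.5),(i,.5),(i+1,-.5),(-1,.5))]
    hs.append([(p-M)@d for p in e[1:2]]+[(p-M)@n for p in e])
    print(col,k[0],k[i],k[i+1],k[-1],np.round(np.array(hs[-1])*1000,1))
hs=np.array(hs)
for j in range(1,5): print("slope deg",j,np.degrees(np.polyfit(hs[:,0],hs[:,j],1)[0]).round(2))
for row in list(range(150,175,6))+list(range(228,244,5)):
    k=np.where(lip[row])[0]; e=[g(k[0]-.5,row,.0325),g(k[-1]+.5,row,.0325)]; print(row,k[0],k[-1],[np.round([(p-M)@d*1000,(p-M)@n*1000],1).tolist() for p in e])
for row in range(185,210,8):
    k=np.where(lip[row])[0]; p=g(k[-1]+.5,row,.0325); print("bridge",row,k[-1],((p-M)@d*1000).round(1))
```

```text
lips 14602 [378.3 117.8] [ 81.3 123.5] 82.65 [0.0318 0.0334 0.0345]
foot 6713 [494.4 110.1] [35.3 76.3] 83.3 [0.0852 0.0886 0.091 ]
112 144 178 217 249 [ 50.9 -42.1 -16.9  12.4  39.7]
120 144 178 217 249 [ 45.2 -42.1 -17.   12.3  39.7]
128 144 179 217 249 [ 39.5 -42.2 -16.3  12.3  39.6]
136 144 179 217 249 [ 33.8 -42.2 -16.3  12.3  39.6]
144 144 179 218 249 [ 28.  -42.2 -16.3  13.   39.5]
152 144 179 218 249 [ 22.3 -42.3 -16.4  13.   39.5]
160 144 179 217 249 [ 16.5 -42.3 -16.4  12.2  39.5]
168 144 179 218 249 [ 10.7 -42.3 -16.4  12.9  39.4]
176 145 179 218 249 [  5.  -41.7 -16.5  12.9  39.4]
slope deg 1 -0.15
slope deg 2 -0.53
slope deg 3 -0.71
slope deg 4 0.38
150 6 182 [[122.8, -37.1], [-1.1, -37.8]]
156 8 182 [[122.4, -32.9], [-0.8, -33.6]]
162 9 182 [[122.7, -28.6], [-0.5, -29.3]]
168 11 183 [[122.2, -24.3], [-0.9, -25.0]]
174 12 183 [[122.5, -19.9], [-0.7, -20.6]]
228 24 186 [[122.8, 22.1], [-0.2, 21.3]]
233 25 187 [[123.0, 26.2], [-0.7, 25.5]]
238 26 187 [[123.1, 30.4], [-0.5, 29.6]]
243 27 187 [[123.2, 34.6], [-0.2, 33.8]]
bridge 185 97 62.1
bridge 193 99 61.5
bridge 201 99 62.4
bridge 209 101 61.8
```

The slot's axis is 1.5 mm further in +y than I first estimated, and the yaw is about -7.2°. I go down to just above the bed.

play_rows(
  plan=[
    [1,3.5,10,0,0,0.008,255],
    [1,3.5,25,0,0,0.008,255],
    [1,3.5,40,0,0,0.008,255],
    [1,3.5,52,0,0,0.008,255],
    [1,3.5,60,0,0,0.008,255],
    [1,3.5,62,0,0,0.008,255],
    [1,3.5,63,0,0,0.008,255],
    [1,3.5,63,0,0,0.008,255],
    [1,3.5,63,0,0,0.008,255],
    [1,3.5,63,0,0,0.008,255],
  ],
)

```text
time: 5.35
eef_pos: [0.4994, 0.1021, 0.0748]
eef_rot: [0.0, 0.751, 0.66, 0.0]
contact_force: [-0.1, -0.3, -4.2]
opening: 0.0213
gripper_force: 40.5
```

play_rows(
  plan=[
    [0,0,0.5,0,0,0,255],
    [0,0,1,0,0,0,255],
    [0,0,1.5,0,0,0,255],
    [0,0,2,0,0,0,255],
    [0,0,2.5,0,0,0,255],
    [0,0,2.5,0,0,0,255],
    [0,0,2.5,0,0,0,255],
    [0,0,2.5,0,0,0,255],
    [0,0,2.5,0,0,0,255],
    [0,0,2.5,0,0,0,255],
  ],
)

```text
time: 6.35
eef_pos: [0.499, 0.102, 0.0718]
eef_rot: [0.0, 0.751, 0.66, 0.0]
contact_force: [-0.4, -0.1, -4.8]
opening: 0.0218
gripper_force: 40.5
```

```bash
python3 look.py b
python3 - <<'E'
from h import *
a=cv2.imread("pics/wrist_b.png"); b=cv2.imread("pics/side_b.png")[180:270,190:320]
cv2.imwrite("pics/b.png",np.hstack([cv2.resize(a,(400,300)),cv2.resize(b,(400,300),interpolation=2)]))
E
```

```text
[0.49897797 0.10198731 0.07183289] [1.41430261e-05 7.50881886e-01 6.60436516e-01 3.97012023e-05] [-0.39191864 -0.0634412  -4.80875027]
tool y yaw deg -7.3336550051828775 tilt [ 1.e-04  0.e+00 -1.e+00]
```

View pics/b.png

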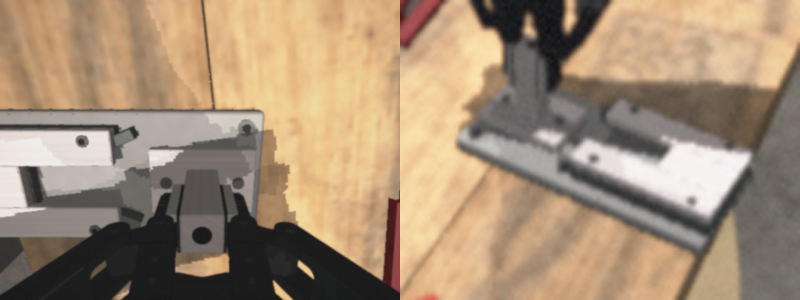

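The stop hangs just above the bed, in line with the slot and before the guides (left picture, around (202,190)). I shift 1 mm sideways and go down until it touches.

play_rows(
  plan=[
    [1,0,0,0,0,0,255],
    [1,0,0.3,0,0,0,255],
    [1,0,0.6,0,0,0,255],
    [1,0,0.9,0,0,0,255],
    [1,0,1.2,0,0,0,255],
    [1,0,1.5,0,0,0,255],
    [1,0,1.5,0,0,0,255],
    [1,0,1.5,0,0,0,255],
    [1,0,1.5,0,0,0,255],
    [1,0,1.5,0,0,0,255],
  ],
)

```text
time: 7.5
eef_pos: [0.4991, 0.1029, 0.0706]
eef_rot: [0.0, 0.751, 0.66, 0.0]
contact_force: [-3.3, -1.7, 4.4]
opening: 0.0217
gripper_force: 41.8
```

Contact, about 9 N down. I ease off a little and slide in.

play_rows(
  plan=[
    [0,0,-0.3,0,0,0,255],
    [0,-3,-0.5,0,0,0,255],
    [0,-7,-0.5,0,0,0,255],
    [0,-11,-0.5,0,0,0,255],
    [0,-15,-0.5,0,0,0,255],
    [0,-19,-0.5,0,0,0,255],
    [0,-23,-0.5,0,0,0,255],
    [0,-27,-0.5,0,0,0,255],
    [0,-30,-0.5,0,0,0,255],
    [0,-30,-0.5,0,0,0,255],
  ],
)

```text
time: 8.5
eef_pos: [0.4686, 0.1068, 0.0707]
eef_rot: [-0.0, 0.751, 0.661, -0.0]
contact_force: [-0.9, 0.3, -5.2]
opening: 0.0218
gripper_force: 40.7
```

play_rows(
  plan=[
    [0,-3,0.2,0,0,0,255],
    [0,-7,0.2,0,0,0,255],
    [0,-11,0.2,0,0,0,255],
    [0,-15,0.2,0,0,0,255],
    [0,-19,0.2,0,0,0,255],
    [0,-23,0.2,0,0,0,255],
    [0,-27,0.2,0,0,0,255],
    [0,-31,0.2,0,0,0,255],
    [0,-35,0.2,0,0,0,255],
    [0,-35,0.2,0,0,0,255],
  ],
)

```text
time: 9.5
eef_pos: [0.4338, 0.1114, 0.0706]
eef_rot: [-0.0, 0.751, 0.661, -0.0]
contact_force: [-2.5, 0.2, -0.8]
opening: 0.0214
gripper_force: 40.9
```

```bash
python3 look.py c
python3 - <<'E'
from h import *
a=cv2.imread("pics/wrist_c.png"); b=cv2.imread("pics/side_c.png")[180:270,210:340]
cv2.imwrite("pics/c.png",np.hstack([cv2.resize(a,(400,300)),cv2.resize(b,(400,300),interpolation=2)]))
E
```

```text
[0.43379557 0.11135897 0.07061615] [-3.24170121e-04  7.50776507e-01  6.60556197e-01 -2.04757196e-04] [-2.53351422  0.18691353 -0.77727097]
tool y yaw deg -7.315379303357862 tilt [-7.e-04  2.e-04 -1.e+00]
```

View pics/c.png

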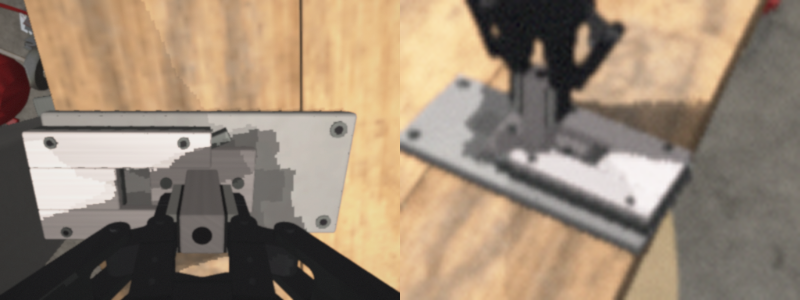

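The foot is half under the lips and the post is entering the slot, evenly spaced (left picture, around (200,200)). From here I feel for the pad slowly.

play_rows(
  plan=[
    [0,-1,0,0,0,0,255],
    [0,-2,0,0,0,0,255],
    [0,-3,0,0,0,0,255],
    [0,-4,0,0,0,0,255],
    [0,-5,0,0,0,0,255],
    [0,-6,0,0,0,0,255],
    [0,-7,0,0,0,0,255],
    [0,-8,0,0,0,0,255],
    [0,-9,0,0,0,0,255],
    [0,-10,0,0,0,0,255],
  ],
)

```text
time: 10.65
eef_pos: [0.4246, 0.1126, 0.0706]
eef_rot: [0.0, 0.751, 0.66, 0.0]
contact_force: [1.3, -0.6, -3.1]
opening: 0.0213
gripper_force: 40.8
```

play_rows(
  plan=[
    [0,-0.5,0,0,0,0,255],
    [0,-1,0,0,0,0,255],
    [0,-1.5,0,0,0,0,255],
    [0,-2,0,0,0,0,255],
    [0,-2.5,0,0,0,0,255],
    [0,-3,0,0,0,0,255],
    [0,-3.5,0,0,0,0,255],
    [0,-4,0,0,0,0,255],
    [0,-4,0,0,0,0,255],
    [0,-4,0,0,0,0,255],
  ],
)

```text
time: 11.65
eef_pos: [0.4207, 0.1131, 0.0706]
eef_rot: [-0.0, 0.751, 0.66, 0.0]
contact_force: [1.1, -0.5, -1.6]
opening: 0.0216
gripper_force: 40.9
```

Run:
```python
from h import *
for i in range(3):
    s=status.sense();print(s["eef_pos"].round(4),s["contact_force"].round(2))
c=cam("wrist");f=c["frame"][150:290,120:340];cv2.imwrite("pics/d.png",cv2.resize(f,(800,510),interpolation=2))
```

```text
[0.4207 0.1131 0.0706] [ 1.08 -0.49 -1.59]
[0.4207 0.1131 0.0706] [ 1.08 -0.49 -1.59]
[0.4207 0.1131 0.0706] [ 1.08 -0.49 -1.59]
```

View pics/d.png

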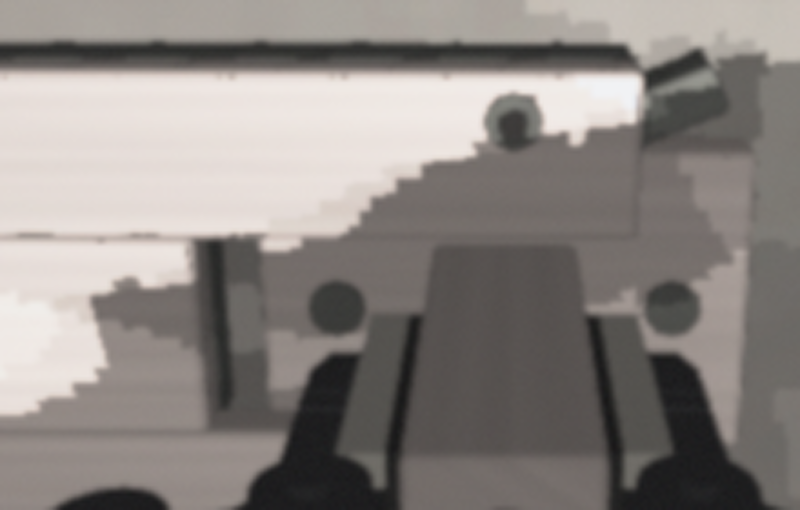

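The crop shows the foot's leading edge at column 262 and clear bed to about 232, which is 4.7 mm. The bridge and a dark band lie beyond. The pad's 6 mm of travel comes after that, so a further 7 mm is safe.

play_rows(
  plan=[
    [0,-0.7,0,0,0,0,255],
    [0,-1.4,0,0,0,0,255],
    [0,-2.1,0,0,0,0,255],
    [0,-2.8,0,0,0,0,255],
    [0,-3.5,0,0,0,0,255],
    [0,-4.2,0,0,0,0,255],
    [0,-4.9,0,0,0,0,255],
    [0,-5.6,0,0,0,0,255],
    [0,-6.3,0,0,0,0,255],
    [0,-7,0,0,0,0,255],
  ],
)

```text
time: 12.7
eef_pos: [0.4138, 0.114, 0.0706]
eef_rot: [0.0, 0.751, 0.66, 0.0]
contact_force: [1.4, -0.3, -2.0]
opening: 0.0213
gripper_force: 40.9
```

play_rows(
  plan=[
    [0,-0.2,0,0,0,0,255],
    [0,-0.4,0,0,0,0,255],
    [0,-0.6,0,0,0,0,255],
    [0,-0.8,0,0,0,0,255],
    [0,-1,0,0,0,0,255],
    [0,-1.2,0,0,0,0,255],
    [0,-1.4,0,0,0,0,255],
    [0,-1.5,0,0,0,0,255],
    [0,-1.5,0,0,0,0,255],
    [0,-1.5,0,0,0,0,255],
  ],
)

```text
time: 13.7
eef_pos: [0.4123, 0.1142, 0.0706]
eef_rot: [0.0, 0.751, 0.66, 0.0]
contact_force: [1.0, 0.0, -0.7]
opening: 0.0215
gripper_force: 40.9
```

play_rows(
  plan=[
    [0,-0.2,0,0,0,0,255],
    [0,-0.4,0,0,0,0,255],
    [0,-0.6,0,0,0,0,255],
    [0,-0.8,0,0,0,0,255],
    [0,-1,0,0,0,0,255],
    [0,-1.2,0,0,0,0,255],
    [0,-1.4,0,0,0,0,255],
    [0,-1.5,0,0,0,0,255],
    [0,-1.5,0,0,0,0,255],
    [0,-1.5,0,0,0,0,255],
  ],
)

```text
time: 14.7
eef_pos: [0.4108, 0.1143, 0.0706]
eef_rot: [0.0, 0.751, 0.66, 0.0]
contact_force: [1.2, -0.5, -0.6]
opening: 0.0216
gripper_force: 41.0
```

play_rows(
  plan=[
    [0,-0.2,0,0,0,0,255],
    [0,-0.4,0,0,0,0,255],
    [0,-0.6,0,0,0,0,255],
    [0,-0.8,0,0,0,0,255],
    [0,-1,0,0,0,0,255],
    [0,-1.2,0,0,0,0,255],
    [0,-1.4,0,0,0,0,255],
    [0,-1.5,0,0,0,0,255],
    [0,-1.5,0,0,0,0,255],
    [0,-1.5,0,0,0,0,255],
  ],
)

```text
time: 15.7
eef_pos: [0.4093, 0.1145, 0.0706]
eef_rot: [0.0, 0.751, 0.66, 0.0]
contact_force: [2.4, -0.3, -1.2]
opening: 0.0211
gripper_force: 41.0
```

play_rows(
  plan=[
    [0,-0.2,0,0,0,0,255],
    [0,-0.4,0,0,0,0,255],
    [0,-0.6,0,0,0,0,255],
    [0,-0.8,0,0,0,0,255],
    [0,-1,0,0,0,0,255],
    [0,-1.2,0,0,0,0,255],
    [0,-1.2,0,0,0,0,255],
    [0,-1.2,0,0,0,0,255],
    [0,-1.2,0,0,0,0,255],
    [0,-1.2,0,0,0,0,255],
  ],
)

```text
time: 16.7
eef_pos: [0.4081, 0.1147, 0.0706]
eef_rot: [-0.0, 0.751, 0.66, -0.0]
contact_force: [2.7, -0.3, 0.1]
opening: 0.0217
gripper_force: 41.0
```

play_rows(
  plan=[
    [0,-0.2,0,0,0,0,255],
    [0,-0.4,0,0,0,0,255],
    [0,-0.6,0,0,0,0,255],
    [0,-0.8,0,0,0,0,255],
    [0,-1,0,0,0,0,255],
    [0,-1.2,0,0,0,0,255],
    [0,-1.2,0,0,0,0,255],
    [0,-1.2,0,0,0,0,255],
    [0,-1.2,0,0,0,0,255],
    [0,-1.2,0,0,0,0,255],
  ],
)

```text
time: 17.7
eef_pos: [0.4074, 0.1148, 0.0707]
eef_rot: [0.0, 0.751, 0.66, 0.0]
contact_force: [5.0, -0.1, -2.2]
opening: 0.0215
gripper_force: 40.8
```

play_rows(
  plan=[
    [0,-0.1,0,0,0,0,255],
    [0,-0.2,0,0,0,0,255],
    [0,-0.3,0,0,0,0,255],
    [0,-0.4,0,0,0,0,255],
    [0,-0.5,0,0,0,0,255],
    [0,-0.5,0,0,0,0,255],
    [0,-0.5,0,0,0,0,255],
    [0,-0.5,0,0,0,0,255],
    [0,-0.5,0,0,0,0,255],
    [0,-0.5,0,0,0,0,255],
  ],
)

```text
time: 18.7
eef_pos: [0.4072, 0.1148, 0.0707]
eef_rot: [0.001, 0.751, 0.66, 0.0]
contact_force: [5.6, 0.2, -3.6]
opening: 0.0216
gripper_force: 40.6
```

play_rows(
  plan=[
    [0,-0.1,0,0,0,0,255],
    [0,-0.2,0,0,0,0,255],
    [0,-0.3,0,0,0,0,255],
    [0,-0.4,0,0,0,0,255],
    [0,-0.5,0,0,0,0,255],
    [0,-0.6,0,0,0,0,255],
    [0,-0.7,0,0,0,0,255],
    [0,-0.7,0,0,0,0,255],
    [0,-0.7,0,0,0,0,255],
    [0,-0.7,0,0,0,0,255],
  ],
)

```text
time: 19.7
eef_pos: [0.407, 0.1149, 0.0708]
eef_rot: [0.001, 0.751, 0.66, 0.001]
contact_force: [6.9, -1.9, -5.1]
opening: 0.0216
gripper_force: 40.4
```

```bash
python3 look.py e
python3 - <<'E'
from h import *
a=cv2.imread("pics/wrist_e.png")[150:290,100:320]; b=cv2.imread("pics/side_e.png")[180:270,210:340]
cv2.imwrite("pics/e.png",np.hstack([cv2.resize(a,(440,300),interpolation=2),cv2.resize(b,(360,300),interpolation=2)]))
E
```

```text
[0.40704148 0.1148835  0.07081432] [9.98186932e-04 7.50958174e-01 6.60348620e-01 7.24484863e-04] [ 6.94139625 -1.92695978 -5.08623487]
tool y yaw deg -7.346975321696801 tilt [ 2.4e-03 -5.0e-04 -1.0e+00]
```

View pics/e.png

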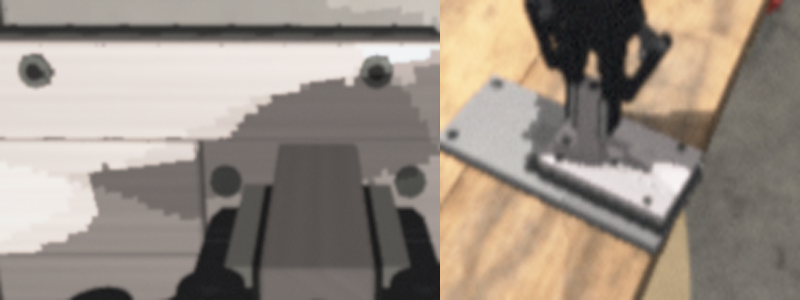

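The foot's leading edge has gone under the bridge, with its centre about 33 mm in, and the resistance is now wall-like. To rule out a side jam I back off 2 mm, ease 0.5 mm sideways and feel again.

play_rows(
  plan=[
    [0,1,0,0,0,0,255],
    [-0.5,2,0,0,0,0,255],
    [-0.5,2,0,0,0,0,255],
    [-0.5,1.6,0,0,0,0,255],
    [-0.5,1.2,0,0,0,0,255],
    [-0.5,0.8,0,0,0,0,255],
    [-0.5,0.4,0,0,0,0,255],
    [-0.5,0.1,0,0,0,0,255],
    [-0.5,0,0,0,0,0,255],
    [-0.5,0,0,0,0,0,255],
  ],
)

```text
time: 20.85
eef_pos: [0.407, 0.1147, 0.0708]
eef_rot: [0.001, 0.751, 0.66, 0.001]
contact_force: [6.5, 1.1, -5.7]
opening: 0.0216
gripper_force: 40.2
```

It stops at the same place with the side force near zero, so the foot is solid on the end. I ease the push a little, open, then rise.

play_rows(
  plan=[
    [0,0.2,0,0,0,0,255],
    [0,0.4,0.2,0,0,0,255],
    [0,0.4,0.2,0,0,0,255],
    [0,0.4,0.2,0,0,0,200],
    [0,0.4,0.2,0,0,0,120],
    [0,0.4,0.2,0,0,0,60],
    [0,0.4,0.2,0,0,0,0],
    [0,0.4,0.2,0,0,0,0],
    [0,0.4,0.2,0,0,0,0],
    [0,0.4,0.2,0,0,0,0],
  ],
)

```text
time: 21.85
eef_pos: [0.4059, 0.1144, 0.0704]
eef_rot: [-0.0, 0.751, 0.66, -0.0]
contact_force: [0.2, 0.1, 0.4]
opening: 0.0852
gripper_force: 0.0
```

play_rows(
  plan=[
    [0,0,0,0,0,0,0],
    [0,0,-5,0,0,0,0],
    [0,0,-15,0,0,0,0],
    [0,0,-30,0,0,0,0],
    [0,0,-50,0,0,0,0],
    [0,0,-70,0,0,0,0],
    [0,0,-90,0,0,0,0],
    [0,0,-100,0,0,0,0],
    [0,0,-100,0,0,0,0],
    [0,0,-100,0,0,0,0],
  ],
)

```text
time: 22.85
eef_pos: [0.4059, 0.1144, 0.1702]
eef_rot: [0.0, 0.751, 0.66, 0.0]
contact_force: [-0.0, -0.7, 0.1]
opening: 0.0855
gripper_force: 0.0
```

```bash
python3 look.py f
python3 - <<'E'
from h import *
d=np.array([-.9921,.1253]); n=np.array([-.1253,-.9921]); M=np.array([.4396,.1105])
c=dict(np.load("wrist_f.npz")); P=cloud(c); x,y,z=np.moveaxis(P,-1,0)
m=(z>.078)&(z<.09)&(np.hypot(x-.407,y-.115)<.03)
r=cv2.minAreaRect((P[m][:,:2]*1000).astype(np.float32)); print(m.sum(),r,np.percentile(P[m][:,2],[5,50,95])); q=np.array(r[0])/1000-M; print("post in fixture",q@d*1000,q@n*1000)
E
```

```text
[0.40593298 0.11439344 0.17019001] [2.78421716e-05 7.50885998e-01 6.60431841e-01 2.71545102e-05] [-0.04875755 -0.67902295  0.0619359 ]
tool y yaw deg -7.334368431878276 tilt [ 1.e-04 -0.e+00 -1.e+00]
1064 ((406.795654296875, 114.87754821777344), (22.378389358520508, 21.910966873168945), 82.44860076904297) [0.08173248 0.08483126 0.08590138]
post in fixture 33.09369816375734 -0.23258107025145858
```

View pics/wrist_f.png

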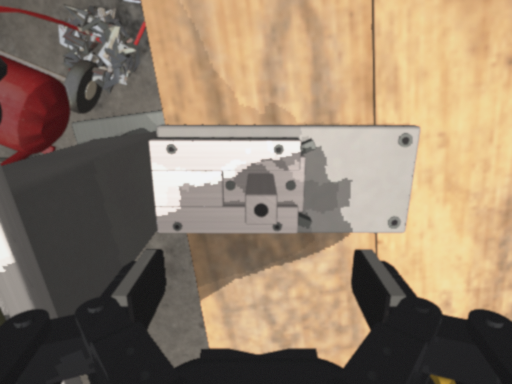

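The stop stands upright at (261,205). It is centred in the slot, 33 mm inside the mouth, and hasn't moved since release. The gripper is clear.

```bash
python3 -c "
from station import job
print(job.job_done())"
```

```text
the job is handed in; nothing more can be done
None
```

The bare-steel work stop is standing in the fixture pocket with its foot pressed against the solid end, about 33 mm inside the mouth. I never pushed harder than about 7 N, judged the pad fully in by feel because I couldn't see it, left the tape measure and pliers alone, and handed the job in at about 23 s.

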